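Take a coating reading on a gessoed panel

TASK

Take a coating-thickness reading on the gessoed panel: first squeeze the red trigger of the parked pistol-grip reader fully and let it spring back, then lift the yellow probe out of its dock. Set the probe's sprung brass tip on the red sticker (not the blue one), keep the probe square to the sloping panel, press gently until the tip is pushed about half way in, and finish holding it there; leave the pots, the tumbler and the moulding where they are.

Things in the scene. Friction and masses are not known exactly. Their poses are not given: they have to be found in the camera images.
- reader: Yellow and black pistol-grip instrument, fixed head down in a cradle (base 110 x 80 mm). Its black handle stands up, 28 x 28 mm in section (32 mm at the yellow cap, its top 10 mm), centred on this body's z axis, from 66 to 160 mm above the bench. Origin: middle of the underside, on the bench; z up; the red trigger is on the handle's -x side and is squeezed along +x towards the handle.
- trigger (a joint): Trigger angle, rad: 0 released, 0.22 fully squeezed (its stop). It is a red lever 16 mm wide, 8 mm thick and 64 mm long, hinged at its lower end 76 mm above the bench; its free upper end leans outwards when released. Its spring takes about 2 N at the pad to start and about 6 N to reach the stop; it returns by itself.
- trigger_pad (a point): Point on the trigger's outer face, 53 mm up from its hinge, moves with the trigger. Released, it is about 51 mm from the handle's far side (measured along the reader's x); fully squeezed, 39 mm.
- squeeze_point (a point): Fixed point of the reader, 130 mm above the bench, midway between the trigger's outer face and the handle's far (+x) side when the trigger is fully squeezed (those two are then 39 mm apart along the reader's x). Axes as reader.
- dock: Fixed grey block 56 x 56 mm, 60 mm high, on a dark plate 90 x 90 x 8 mm, with an upright round hole of 24 mm in its top, 55 mm deep, where the probe stands. Origin: middle of the underside, on the bench; z up.
- probe: Loose round pen probe, 70 to 100 g. Origin: centre of the underside of its black collar (34 mm wide, 6 mm thick), which sits on the dock; z runs along the probe, away from the tip. Yellow barrel 22 mm thick, z = 6 to 66 mm: grasp here. Below the collar a steel sleeve 20 mm thick goes down to z = -35 mm, then the brass tip to z = -50 mm when not pressed; these stand in the dock's hole.
- plunger (a joint): How far the brass tip is pushed into the probe, m: 0 free, 0.010 fully in (its stop). Spring force about 1 N to start, 3.5 N at half way (0.005), 6 N fully in.
- probe_tip (a point): Very end of the rounded brass tip (8 mm diameter); moves with the tip.
- easel: Fixed wooden rest that holds a white gessoed panel 120 x 160 x 12 mm, sloping 0.32 rad (18 degrees): it faces up and towards the easel's -x. Origin: middle of the underside, on the bench; z up; y level along the panel. The middle of the panel's face is 47 mm above the bench, its far edge 66 mm.
- red_spot (a point): Centre of the round red sticker (20 mm diameter, white dot in the middle) on the panel's face. z points straight out of the panel, y level along it.
- blue_spot (a point): Centre of the blue sticker of the same size, not to be used; axes as red_spot.
- ochre_pot: Ochre pigment pot with a black lid, 57 x 80 mm, behind the panel; origin under its middle.
- blue_pot: Blue pigment pot with a beige lid, 63 x 72 mm, behind the panel; origin under its middle.
- tumbler: Glass tumbler, 70 x 86 mm, behind the panel; origin under its middle.
- moulding: Gilded moulding offcut, 38 x 160 x 18 mm, lying on the right; origin under its middle.
Mind the look-alikes: they are no part of the job. Leave any orange or pink look-alike of the reader alone. Leave any turquoise look-alike of the probe alone.

How it is judged:
By the outcome, as a careful person would: the job done as asked, in the order asked, and still so for the second after the job is handed in, while the arm keeps its last pose, push and grip.
It also fails if it takes over 54 s, if anything falls off the work surface, if the arm or the gripper's body presses on something with over 40 N, if the wrist force passes 120 N, or if a joint passes its speed limit or range.

ROBOT

A 6-joint arm with a two-finger parallel gripper is mounted at the origin on a cart in front of the work surface, level with it; the furniture and walls round the work are solid. World frame = base frame: x ahead of the robot, y to its left, z up, the work surface at z = 0. Lengths are in m, angles in degrees, forces in N, time in s.
With the tool pointing down it reaches from about 0.4 to 0.825 m from the base axis. Payload 7 kg.
Tool frame: the origin (TCP) lies at the very end of the fingers, on their centre line; the grasp point (between the pads) lies 19 mm behind it (r.grip_depth is the distance from the TCP to the grasp point, in m); z points along the fingers, y is the line along which they close (so a half turn about z gives the same grasp; the last joint's range is limited). The gripper opens to 88 mm and grips with 3 to 60 N. Pads are 19 mm wide; open, the fingers measure 130 mm over their backs; the gripper's body (78 mm by 193 mm) begins 47 mm behind the grasp point.
Start: joints at [88.356, 20.546, 0.682, 0, -70.136, -16.507], TCP at [0.21, 0.641, 0.227] pointing down, gripper open.
Joint ranges: [-176.03, 176.03], [-82.01, 121.73], [-58.28, 71.71], [-173.87, 95.51], [-174.79, -0.11], [-173.66, 173.66]. Speed limits (degrees/s): [136.94, 136.94, 172.46, 180, 180, 180].

INTERFACE

Orientations are given as [roll, pitch, yaw] about the fixed x, y, z axes, in that order (R = Rz(yaw) Ry(pitch) Rx(roll)).
In Python, from plant import r gives the robot as it stands.
- The arm moves only by the tool play_rows, never from a script. Its argument "rows" is a list that holds one entry, the list of rows, each a list of 5 numbers: the closure, from 0 (fully open) to 1 (shut), then the shift along the tool's x, y, z each as a share of 0.5 m, from -1 to 1, then the turn about the tool's z as a share of 1.5 rad, from -1 to 1. A call has exactly 8 rows; each row is the pose to reach, as a shift and turn from the pose commanded when the call began, along the tool's axes at that moment; what a row does not reach only later rows make up. A row lasts 1/12 s, in which the tool goes at most 41.7 mm and 7.16 degrees, less where a joint would pass 70% of its speed; a pose out of reach is approached as far as the arm can. A call with a number of a shift or a turn outside -1 to 1 is refused whole. A call with a gripper value outside its range is refused whole. The fingers move at their own pace and stop on an object; "squeeze" is the grip in N (left out, the last holds). Time passes only in rows, so rows that repeat a pose let the fingers close, or fill a call up. It gives the time, the measured TCP pose, the force, the opening and the grip force at its end, in the units of the state.
- r.get_state(): the state, without advancing time (a new reading comes with each control period).
- r.capture(name): name is "scene" or "side" or "wrist"; returns the picture (384x512x3 uint8, red, green, blue); there is no depth.
- r.camera_info(name): a dict with "fovy" (degrees; the focal length in pixels is half the picture's height over the tangent of half this angle, whatever the lens; pixels are square), "cx", "cy" (the principal point, pixels), "pose" (4x4, takes a point from camera to world coordinates). Camera axes: x right, y down, z forward; pixel columns grow to the right and rows downward; lengths in m; the calibration is good to about 2 mm. A picture is of the moment at which its call begins: read the wrist's pose just before it. camera_info takes no time and is no camera call; for the wrist camera it gives the pose at the moment of the call.
- r.close_job(): hands the job in; it is judged then, once.
The state is a dict: "time_s": time; "joints": joint angles; "qd": joint speeds; "joint_torque": joint torques, N m; "tcp_pos": TCP position; "eef_rot": TCP orientation; "contact_force": force on the tool from outside, world axes, zero at the start; "moment": the same for the moment, N m; "gripper_width": finger opening in m; "gripper_force": force on a finger pad.
Only numpy, scipy, OpenCV 4.12 (cv2) and the standard library are available. Lean on these libraries where they do the work, as an engineer would, in place of code of your own. Each camera call takes 0.05 s, during which the arm holds its last target. There are 200 camera calls.

## Working session

There is one attempt and no reset: what is moved stays moved. The work goes in short steps, Python scripts to look and compute and a tool call to move; the robot and the scene stay as the last step left them, time stands still between calls to the robot, and variables do not carry over. Pictures are saved under pics/ and viewed, at most 10 in all, crops included, and the job is handed in when it is done.

Besides the shell and the picture viewer there is one more tool, called after "Call:" by a JSON object that holds its "method" and its "body". play_rows: Moves the arm, as the interface text tells. Its arguments: {"type":"object","properties":{"rows":{"type":"array","items":{"type":"array","items":{"type":"array","items":{"type":"number"}}}},"squeeze":{"type":"number"}},"required":["rows"]}

```bash
mkdir -p pics; ls; python3 - <<'E'
from plant import r
import cv2,numpy as np
s=r.get_state();print(s)
for n in("scene","side"):
    cv2.imwrite(f"pics/{n}0.png",r.capture(n)[:,:,::-1])
for n in("scene","side","wrist"):
    c=r.camera_info(n);print(n,c["fovy"],c["cx"],c["cy"],np.round(c["pose"],3).tolist())
cv2.imwrite("pics/both0.png",np.hstack([cv2.imread("pics/scene0.png")]))
E
```

```text
pics
{'time_s': 0.0, 'joints': array([ 8.83547725e+01,  2.05915166e+01,  6.32503713e-01, -1.98557489e-02,
       -7.01349574e+01, -1.65069249e+01]), 'qd': array([-0.0113599 , -0.15759222, -0.01946959,  0.11344989, -0.03769639,
       -0.0101168 ]), 'joint_torque': array([ 7.31876244e-04, -5.82722676e+01,  2.93048984e+01,  6.99690118e+00,
        7.00510878e-03, -1.74358020e-04]), 'tcp_pos': array([0.21016487, 0.6409269 , 0.22561295]), 'eef_rot': array([ 1.79904599e+02, -8.80622474e-03, -1.81589074e+01]), 'contact_force': array([ 0.0027957 , -0.10906366,  0.46322873]), 'moment': array([ 0.01595375, -0.0233211 ,  0.01674266]), 'gripper_force': 0.0, 'gripper_width': 0.08757928444393893}
scene 55.28627548509123 261.96088263697783 192.93230318147042 [[0.79, -0.245, 0.563, -0.141], [-0.613, -0.314, 0.725, -1.047], [-0.001, -0.917, -0.398, 0.611], [0.0, 0.0, 0.0, 1.0]]
side 46.15823077775474 261.08835957672244 197.6213230649048 [[-1.0, -0.016, -0.022, 0.606], [0.011, 0.484, -0.875, 1.511], [0.024, -0.875, -0.484, 1.016], [0.0, 0.0, 0.0, 1.0]]
wrist 67.21637464468142 254.6378356939167 188.40725995433272 [[-0.311, -0.905, -0.29, 0.289], [-0.95, 0.297, 0.094, 0.614], [0.001, 0.305, -0.952, 0.384], [0.0, 0.0, 0.0, 1.0]]
```

View pics/scene0.png

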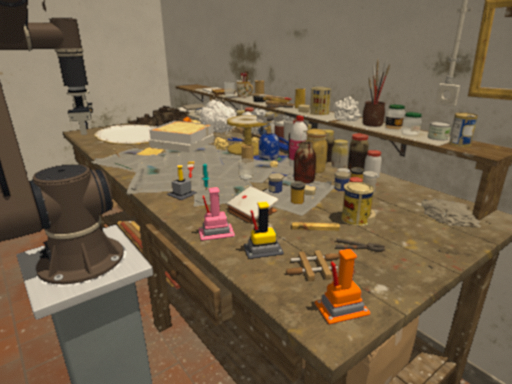

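View pics/side0.png

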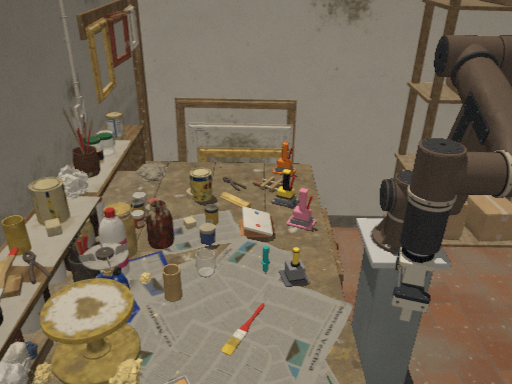

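The scene view shows three readers: pink (215,215), yellow/black (263,232) and orange (343,290). Only the yellow/black one fits the description. The yellow probe stands in the dock at (181,180), next to a turquoise look-alike at (205,175). The panel is at (252,203). I'll enlarge both views to confirm.

```bash
python3 - <<'E'
import cv2,numpy as np
a=cv2.imread("pics/scene0.png")[155:265,160:295]
b=cv2.imread("pics/side0.png")[165:295,235:325]
a=cv2.resize(a,None,fx=3.7,fy=3.7,interpolation=cv2.INTER_CUBIC)
b=cv2.resize(b,None,fx=3.2,fy=3.2,interpolation=cv2.INTER_CUBIC)
h=max(a.shape[0],b.shape[0]);p=lambda i:cv2.copyMakeBorder(i,0,h-i.shape[0],0,6,0)
cv2.imwrite("pics/crop1.png",np.hstack([p(a),p(b)]));print(a.shape,b.shape)
E
```

```text
(407, 500, 3) (416, 288, 3)
```

View pics/crop1.png

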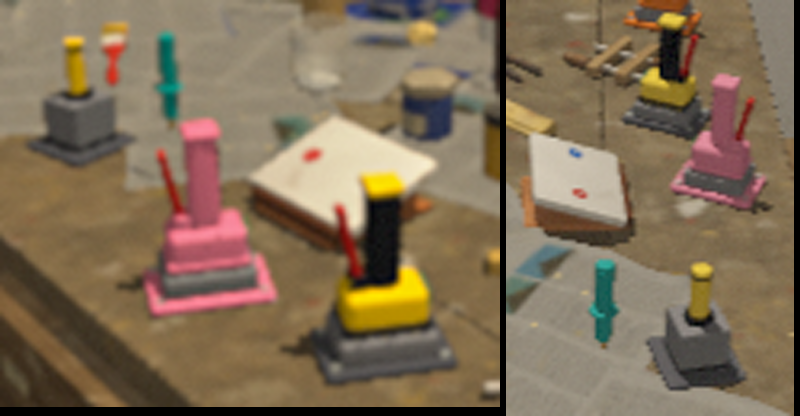

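The crop confirms it. The yellow/black reader has its red trigger leaning towards the robot side, the yellow probe is in the grey dock, and the red sticker is at scene (244,197) and side (258,225). The blue sticker is at side (257,213). Next I triangulate.

```bash
cat > h.py <<'E'
from plant import r
import numpy as np, cv2
def ray(n,u,v,c=None):
    c=c or r.camera_info(n); f=192/np.tan(np.radians(c["fovy"]/2)); P=np.array(c["pose"])
    d=P[:3,:3]@np.array([(u-c["cx"])/f,(v-c["cy"])/f,1]); return P[:3,3],d/np.linalg.norm(d)
def tri(*obs):
    A=np.zeros((3,3));b=np.zeros(3);R=[ray(*o) for o in obs]
    for o,d in R: M=np.eye(3)-np.outer(d,d);A+=M;b+=M@o
    p=np.linalg.solve(A,b);return p,[float(np.linalg.norm((np.eye(3)-np.outer(d,d))@(p-o))) for o,d in R]
def atz(n,u,v,z,c=None):
    o,d=ray(n,u,v,c);return o+d*(z-o[2])/d[2]
def proj(p,c):
    f=192/np.tan(np.radians(c["fovy"]/2));q=np.linalg.inv(np.array(c["pose"]))@np.append(p,1)
    return np.array([q[0]/q[2]*f+c["cx"],q[1]/q[2]*f+c["cy"]])
E
python3 - <<'E'
from h import *
S=lambda x,y:("scene",x/3.7+160-.4,y/3.7+155-.4)
D=lambda x,y:("side",(x-506)/3.2+235-.4,y/3.2+165-.4)
for n,a,b in [("cap",(382,184),(673,19)),("trigtop",(340,207),(695,38)),("probetop",(75,40),(702,267)),("red",(312,155),(580,193)),
 ("corner far-left",(335,117),(628,224)),("c right",(440,163),(533,135)),("c2",(250,178),(622,148)),]:
    p,e=tri(S(*a),D(*b));print(n,p.round(3),np.round(e,3))
print("blue z.05",atz(*D(575,153),.047).round(3),"red",atz(*D(580,193),.047).round(3),atz(*S(312,155),.047).round(3))
for c in [(330,378),(456,362),(315,332)]: print("reader base",atz(*S(*c),0).round(3))
for c in [(625,120),(685,138),(645,85),(708,110)]: print("reader base side",atz(*D(*c),0).round(3))
for c in [(533,135),(618,148),(628,224),(531,203)]: print("panel side",atz(*D(*c),.047).round(3))
for c in [(335,117),(440,163),(345,232),(250,178)]: print("panel scene",atz(*S(*c),.047).round(3))
for c in [(672,385),(745,375),(725,330)]: print("dock plate side",atz(*D(*c),.0).round(3))
for c in [(82,163),(135,137),(28,143)]: print("dock plate scene",atz(*S(*c),.0).round(3))
E
```

```text
cap [ 0.451 -0.29   0.159] [0.001 0.001]
trigtop [ 0.422 -0.272  0.14 ] [0. 0.]
probetop [0.452 0.254 0.128] [0. 0.]
red [ 0.579 -0.01   0.05 ] [0.001 0.001]
corner far-left [0.565 0.012 0.058] [0.055 0.055]
c right [ 0.643 -0.131  0.065] [0.002 0.002]
c2 [ 0.504 -0.052  0.076] [0.026 0.026]
blue z.05 [ 0.585 -0.113  0.047] red [ 0.579 -0.016  0.047] [ 0.582 -0.004  0.047]
reader base [ 0.398 -0.288  0.   ]
reader base [ 0.493 -0.333  0.   ]
reader base [ 0.429 -0.223  0.   ]
reader base side [ 0.512 -0.286  0.   ]
reader base side [ 0.43  -0.238  0.   ]
reader base side [ 0.479 -0.394  0.   ]
reader base side [ 0.391 -0.32   0.   ]
panel side [ 0.641 -0.159  0.047]
panel side [ 0.528 -0.128  0.047]
panel side [0.521 0.053 0.047]
panel side [0.64  0.009 0.047]
panel scene [0.66  0.064 0.047]
panel scene [ 0.672 -0.1    0.047]
panel scene [ 0.506 -0.163  0.047]
panel scene [ 0.501 -0.012  0.047]
dock plate side [0.48  0.294 0.   ]
dock plate side [0.399 0.276 0.   ]
dock plate side [0.414 0.197 0.   ]
dock plate scene [0.431 0.22  0.   ]
dock plate scene [0.512 0.248 0.   ]
dock plate scene [0.408 0.307 0.   ]
```

The measurements fit: cap z 0.159 (given 0.160), probe top z 0.128 (given 0.126), red sticker z 0.050. The reader is at about (0.451,-0.290) and the dock at about (0.452,0.254). I move in for a closer look with the wrist camera.

Call:
{"method": "play_rows", "body": {"rows": [[[0, 0.83, 0.86, -0.16, 0], [0, 0.83, 0.86, -0.16, 0], [0, 0.83, 0.86, -0.16, 0], [0, 0.83, 0.86, -0.16, 0], [0, 0.83, 0.86, -0.16, 0], [0, 0.83, 0.86, -0.16, 0], [0, 0.83, 0.86, -0.16, 0], [0, 0.83, 0.86, -0.16, 0]]]}}

```text
time_s: 0.77
tcp_pos: [0.3545, 0.3419, 0.2709]
eef_rot: [180.0, 0.0, -18.1]
contact_force: [0.8, -0.5, 1.2]
gripper_width: 0.0881
gripper_force: 0.0
```

Call:
{"method": "play_rows", "body": {"rows": [[[0, 0.37, 0.39, -0.06, 0], [0, 0.37, 0.39, -0.06, 0], [0, 0.37, 0.39, -0.06, 0], [0, 0.37, 0.39, -0.06, 0], [0, 0.37, 0.39, -0.06, 0], [0, 0.37, 0.39, -0.06, 0], [0, 0.37, 0.39, -0.06, 0], [0, 0.37, 0.39, -0.06, 0]]]}}

```text
time_s: 1.43
tcp_pos: [0.4703, 0.0979, 0.301]
eef_rot: [180.0, -0.0, -18.4]
contact_force: [0.8, 0.5, 0.3]
gripper_width: 0.0879
gripper_force: 0.0
```

```bash
python3 - <<'E'
from h import *
import pickle
c=r.camera_info("wrist");s=r.get_state();print(s["tcp_pos"],s["joints"].round(1))
im=r.capture("wrist")[:,:,::-1];cv2.imwrite("pics/w1.png",im);pickle.dump(c,open("w1.pkl","wb"))
E
```

```text
[0.47032592 0.09787396 0.30104443] [ 35.3  -0.7 -15.8   0.  -74.8  36.3]
```

View pics/w1.png

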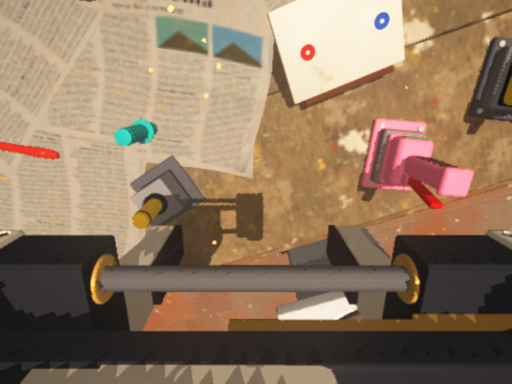

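The wrist view shows the red sticker at (308,52), the blue sticker at (382,20), the probe top at about (145,217), and the panel's low edge running from (291,101) to (404,62).

```bash
python3 - <<'E'
from h import *
import pickle
c=pickle.load(open("w1.pkl","rb"));im=cv2.imread("pics/w1.png").astype(int)
def cen(m):
    n,l,s,ce=cv2.connectedComponentsWithStats(m.astype(np.uint8));k=1+np.argmax(s[1:,4]);return ce[k],s[k]
b,g,R=im[...,0],im[...,1],im[...,2]
box=np.zeros(b.shape,bool);box[0:110,265:405]=1
red,sr=cen((R>150)&(g<110)&(b<110)&box);blu,sb=cen((b>150)&(R<110)&box);print(red,sr,blu,sb)
pr=atz("wrist",*red,.047,c);pb=atz("wrist",*blu,.047,c);print("red",pr,"blue",pb)
# panel: fit white region lines
w=((b>185)&(R>185)&(g>185)&box).astype(np.uint8)
w=cv2.morphologyEx(w,cv2.MORPH_CLOSE,np.ones((25,25)));cs,_=cv2.findContours(w,0,2);q=max(cs,key=cv2.contourArea)
print(cv2.approxPolyDP(q,6,True)[:,0].tolist())
# probe top: yellowish
box2=np.zeros(b.shape,bool);box2[185:235,120:180]=1
n=(R>110)&(g>70)&(b<60)&box2;ce,s=cen(n);print(ce,s)
for uv in [(144,219),(155,205)]: print("probe",atz("wrist",*uv,.126,c))
for uv in [(174,155),(204,193),(131,182)]: print("dock plate",atz("wrist",*uv,.03,c))
# joint tri for red with scene, side
print(tri(("scene",244,196.5),("side",257.7,224.9)))
E
```

```text
[307.21804511  51.91729323] [301  45  14  15 133] [381.51094891  20.29927007] [375  13  14  16 137]
red [ 0.57958676 -0.01167816  0.047     ] blue [ 0.58527291 -0.11036412  0.047     ]
[[269, 0], [296, 102], [403, 59], [401, 0]]
[146.88818565 213.01687764] [133 199  29  29 474]
probe [0.45345123 0.24846314 0.126     ]
probe [0.4663097  0.22759356 0.126     ]
dock plate [0.50715859 0.21229713 0.03      ]
dock plate [0.43668979 0.19149676 0.03      ]
dock plate [0.48905944 0.29226797 0.03      ]
(array([ 0.57879522, -0.01003928,  0.05026424]), [0.0006985336651334343, 0.0006985336651334123])
```

Call:
{"method": "play_rows", "body": {"rows": [[[0, 0.25, 0.51, 0.04, 1], [0, 0.25, 0.51, 0.04, 1], [0, 0.25, 0.51, 0.04, 1], [0, 0.25, 0.51, 0.04, 1], [0, 0.25, 0.51, 0.04, 1], [0, 0.25, 0.51, 0.04, 1], [0, 0.25, 0.51, 0.04, 1], [0, 0.25, 0.51, 0.04, 1]]]}}

```text
time_s: 2.15
tcp_pos: [0.5085, -0.1838, 0.2792]
eef_rot: [179.8, 0.0, -76.0]
contact_force: [-0.2, 0.8, 0.9]
gripper_width: 0.0872
gripper_force: 0.0
```

Call:
{"method": "play_rows", "body": {"rows": [[[0, 0, 0, 0, 0.49], [0, 0, 0, 0, 0.49], [0, 0, 0, 0, 0.49], [0, 0, 0, 0, 0.49], [0, 0, 0, 0, 0.49], [0, 0, 0, 0, 0.49], [0, 0, 0, 0, 0.49], [0, 0, 0, 0, 0.49]]]}}

```text
time_s: 2.82
tcp_pos: [0.5087, -0.1793, 0.2805]
eef_rot: [180.0, -0.0, -117.3]
contact_force: [0.6, -0.0, 0.6]
gripper_width: 0.0876
gripper_force: 0.0
```

```bash
python3 - <<'E'
from h import *
import pickle
c=r.camera_info("wrist");s=r.get_state();print(s["tcp_pos"],s["eef_rot"],s["joints"].round(1))
im=r.capture("wrist")[:,:,::-1];cv2.imwrite("pics/w2.png",im);pickle.dump(c,open("w2.pkl","wb"))
E
```

```text
[ 0.50868962 -0.17930387  0.28052636] [ 1.79971948e+02 -4.27563957e-03 -1.17301619e+02] [  1.4   5.9 -11.5  -0.  -72.6 -28.7]
```

View pics/w2.png

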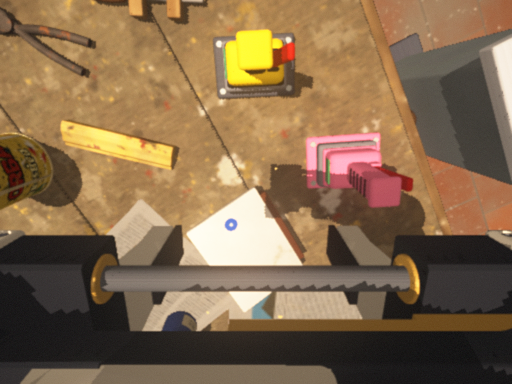

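The reader's cap is centred at (255,50), with its plate corners at about (214,37), (292,33), (296,96), (218,99). The trigger sits to the right at (289,50), and the panel corner is at (255,188).

```bash
python3 - <<'E'
from h import *
import pickle
c=pickle.load(open("w2.pkl","rb"));im=cv2.imread("pics/w2.png").astype(int)
b,g,R=im[...,0],im[...,1],im[...,2]
hsv=cv2.cvtColor(im.astype(np.uint8),cv2.COLOR_BGR2HSV)
cap=((R>225)&(g>185)&(b<90));cap[:20]=0;cap[110:]=0
box=np.zeros_like(cap);box[20:110,200:310]=1
n,l,s,ce=cv2.connectedComponentsWithStats((cap&box).astype(np.uint8));print(s[1:][s[1:,4]>30],ce[1:][s[1:,4]>30])
P=[atz("wrist",u,v,0.004,c)for u,v in[(214,37),(292,33),(296,96),(218,99)]]
print(np.round(P,3).tolist(),np.mean(P,0).round(4),[np.linalg.norm(P[i]-P[(i+1)%4]).round(3) for i in range(4)])
for i,j in((1,0),(2,3)): d=P[j]-P[i];print("yaw",np.degrees(np.arctan2(d[1],d[0])))
for i,j in((3,0),(2,1)): d=P[j]-P[i];print("yaw",np.degrees(np.arctan2(d[1],d[0]))+90)
t=(R>150)&(g<60)&(b<60)&box;n,l,s,ce=cv2.connectedComponentsWithStats(t.astype(np.uint8));print(s[1:],ce[1:])
for uv in[(255,50),(254.5,47)]:print("cap",atz("wrist",*uv,.16,c))
cs,_=cv2.findContours((cap&box).astype(np.uint8),0,2);q=max(cs,key=cv2.contourArea);print(cv2.minAreaRect(q))
# panel near edge (low edge side): corner (255,188) z.028? edges
for uv in[(255,188),(303,258),(188,236)]:print("panel",[atz("wrist",*uv,z,c).round(3).tolist() for z in(.028,.066)])
cv2.imwrite("pics/crop2.png",cv2.resize(im[20:110,195:315].astype(np.uint8),None,fx=6,fy=6,interpolation=cv2.INTER_CUBIC))
E
```

```text
[[ 225   29   57   55 2082]] [[249.09606148  54.26657061]]
[[0.485, -0.347, 0.004], [0.389, -0.303, 0.004], [0.418, -0.227, 0.004], [0.519, -0.275, 0.004]] [ 0.4525 -0.2878  0.004 ] [np.float64(0.106), np.float64(0.081), np.float64(0.112), np.float64(0.08)]
yaw -24.627986560694964
yaw -25.17711004863785
yaw -25.61717523292826
yaw -20.99051152557732
[[281  43  13  19 155]] [[286.67741935  53.14193548]]
cap [ 0.45281118 -0.28815662  0.16      ]
cap [ 0.45210442 -0.29048522  0.16      ]
((253.70883178710938, 55.98653030395508), (52.7934684753418, 56.270111083984375), 86.3086166381836)
panel [[0.53, -0.138, 0.028], [0.525, -0.148, 0.066]]
panel [[0.515, 0.004, 0.028], [0.511, -0.02, 0.066]]
panel [[0.66, -0.116, 0.028], [0.643, -0.128, 0.066]]
```

View pics/crop2.png

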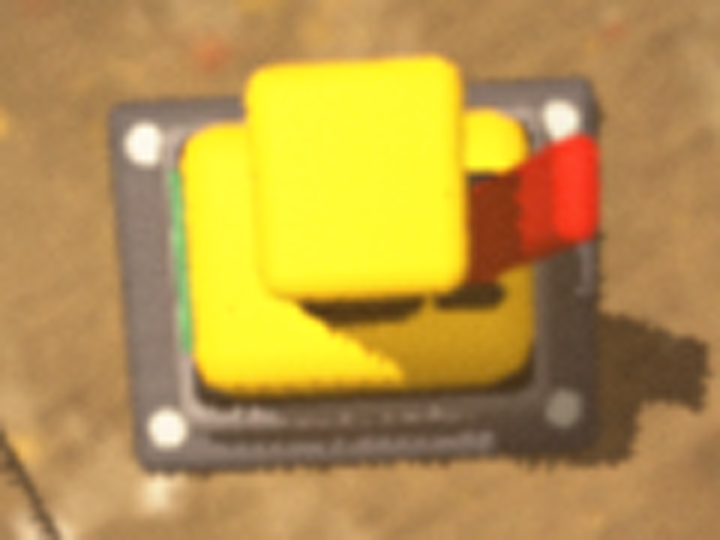

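Reader at (0.452,-0.289), yaw -25°. The plate measures 110 x 80 mm, as given. I go above the squeeze point (0.447,-0.287).

Call:
{"method": "play_rows", "body": {"rows": [[[0, 0.247, 0.011, 0.12, -0.027], [0, 0.247, 0.011, 0.12, -0.027], [0, 0.247, 0.011, 0.12, -0.027], [0, 0.247, 0.011, 0.16, -0.027], [0, 0.247, 0.011, 0.16, -0.027], [0, 0.247, 0.011, 0.16, -0.027], [0, 0.247, 0.011, 0.16, -0.027], [0, 0.247, 0.011, 0.16, -0.027]]]}}

```text
time_s: 3.53
tcp_pos: [0.448, -0.2868, 0.2021]
eef_rot: [-179.9, 0.0, -115.1]
contact_force: [0.3, -0.4, -0.1]
gripper_width: 0.088
gripper_force: 0.0
```

Call:
{"method": "play_rows", "body": {"rows": [[[0, -0.001, 0.0, 0.04, 0], [0, -0.001, 0.0, 0.08, 0], [0, -0.001, 0.0, 0.12, 0], [0, -0.001, 0.0, 0.15, 0], [0, -0.001, 0.0, 0.182, 0], [0, -0.001, 0.0, 0.182, 0], [0, -0.001, 0.0, 0.182, 0], [0, -0.001, 0.0, 0.182, 0]]]}}

```text
time_s: 4.2
tcp_pos: [0.4481, -0.2866, 0.1112]
eef_rot: [-179.9, 0.0, -115.2]
contact_force: [0.4, -0.6, -0.4]
gripper_width: 0.0877
gripper_force: 0.0
```

Call:
{"method": "play_rows", "body": {"rows": [[[0.3, 0, 0, 0, 0], [0.4, 0, 0, 0, 0], [0.5, 0, 0, 0, 0], [0.6, 0, 0, 0, 0], [0.7, 0, 0, 0, 0], [0.7, 0, 0, 0, 0], [0.7, 0, 0, 0, 0], [0.7, 0, 0, 0, 0]]], "squeeze": 14}}

```text
time_s: 4.87
tcp_pos: [0.4484, -0.2874, 0.1102]
eef_rot: [-179.8, -0.0, -115.2]
contact_force: [0.3, -2.9, -2.6]
gripper_width: 0.0405
gripper_force: 14.1
```

Call:
{"method": "play_rows", "body": {"rows": [[[0.8, 0, 0, 0, 0], [0.8, 0, 0, 0, 0], [0.8, 0, 0, 0, 0], [0.8, 0, 0, 0, 0], [0.8, 0, 0, 0, 0], [0.8, 0, 0, 0, 0], [0.8, 0, 0, 0, 0], [0.8, 0, 0, 0, 0]]], "squeeze": 22}}

```text
time_s: 5.53
tcp_pos: [0.4484, -0.2875, 0.1102]
eef_rot: [-179.9, -0.0, -115.2]
contact_force: [2.7, -4.9, -1.0]
gripper_width: 0.0406
gripper_force: 22.0
```

The opening stayed at 40.5 mm when the grip went from 14 to 22 N, so the trigger is on its stop. Release and rise.

Call:
{"method": "play_rows", "body": {"rows": [[[0.4, 0, 0, 0, 0], [0.0, 0, 0, 0, 0], [0, 0, 0, 0, 0], [0, 0, 0, 0, 0], [0, 0, 0, 0, 0], [0, 0, 0, -0.06, 0], [0, 0, 0, -0.14, 0], [0, 0, 0, -0.2, 0]]]}}

```text
time_s: 6.2
tcp_pos: [0.4477, -0.2872, 0.2125]
eef_rot: [-179.9, -0.0, -115.2]
contact_force: [1.0, -0.8, 0.1]
gripper_width: 0.0855
gripper_force: 0.0
```

Call:
{"method": "play_rows", "body": {"rows": [[[0, -0.53, 0.22, -0.14, -1], [0, -0.53, 0.22, -0.14, -1], [0, -0.53, 0.22, -0.14, -1], [0, -0.53, 0.22, -0.14, -1], [0, -0.53, 0.22, -0.14, -1], [0, -0.53, 0.22, -0.14, -1], [0, -0.53, 0.22, -0.14, -1], [0, -0.53, 0.22, -0.14, -1]]]}}

```text
time_s: 6.87
tcp_pos: [0.4622, 0.0052, 0.2825]
eef_rot: [-179.6, -0.1, -57.3]
contact_force: [0.8, -0.4, 0.3]
gripper_width: 0.0879
gripper_force: 0.0
```

Call:
{"method": "play_rows", "body": {"rows": [[[0, 0, 0, 0, -0.67], [0, 0, 0, 0, -0.67], [0, 0, 0, 0, -0.67], [0, 0, 0, 0, -0.67], [0, 0, 0, 0, -0.67], [0, 0, 0, 0, -0.67], [0, 0, 0, 0, -0.67], [0, 0, 0, 0, -0.67]]]}}

```text
time_s: 7.53
tcp_pos: [0.461, 0.0002, 0.2803]
eef_rot: [-180.0, -0.1, -0.3]
contact_force: [0.1, 0.5, 0.0]
gripper_width: 0.0875
gripper_force: 0.0
```

```bash
python3 - <<'E'
from h import *
import pickle
c=r.camera_info("wrist");s=r.get_state();print(s["tcp_pos"],s["eef_rot"],s["joints"].round(1))
im=r.capture("wrist")[:,:,::-1];cv2.imwrite("pics/w3.png",im);pickle.dump(c,open("w3.pkl","wb"))
E
```

```text
[4.61018331e-01 2.45062493e-04 2.80324371e-01] [-1.79962997e+02 -1.12889326e-01 -2.79186971e-01] [ 24.6  -2.2 -20.    0.  -72.1  65.1]
```

View pics/w3.png

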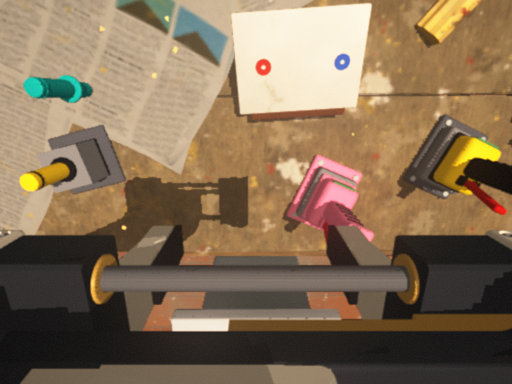

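The panel corners are at about (232,14), (371,3), (360,106), (240,115), with red at (263,67) and blue at (342,62). The probe top is at (33,180) and the trigger is visibly sprung back out. I fit the panel's pose.

```bash
python3 - <<'E'
from h import *
import pickle
from scipy.optimize import least_squares
c=pickle.load(open("w3.pkl","rb"));im=cv2.imread("pics/w3.png").astype(int)
b,g,R=im[...,0],im[...,1],im[...,2]
m=np.zeros(b.shape,np.uint8);m[1:125,225:378]=1
w=((im.min(2)>165)&(m>0)).astype(np.uint8);w=cv2.morphologyEx(w,cv2.MORPH_OPEN,np.ones((5,5)));
n,l,s,_=cv2.connectedComponentsWithStats(w);w=(l==1+np.argmax(s[1:,4])).astype(np.uint8)
q=max(cv2.findContours(w,0,2)[0],key=cv2.contourArea)
q=cv2.approxPolyDP(cv2.convexHull(q),5,True)[:,0];print(q.tolist())
def cen(t):
    n,l,s,ce=cv2.connectedComponentsWithStats(t.astype(np.uint8));return ce[1+np.argmax(s[1:,4])]
red=cen((R>150)&(g<110)&(b<110)&(m>0));blu=cen((b>150)&(R<110)&(m>0));print(red,blu)
al=.32
def T(p,x,y): # easel x0,y0,yaw ; panel coords -> world
    X=np.array([np.cos(al)*x,y,.047+np.sin(al)*x]);cy,sy=np.cos(p[2]),np.sin(p[2])
    return np.array([p[0]+cy*X[0]-sy*X[1],p[1]+sy*X[0]+cy*X[1],X[2]])
cor=[(.06,.08),(.06,-.08),(-.06,-.08),(-.06,.08)]
base=np.array([(232,14),(371,3),(360,106),(240,115)],float)
obs=np.array([min(q.tolist(),key=lambda a:np.hypot(*(np.array(a)-o))) for o in base],float);print(obs.tolist())
f=lambda p:np.concatenate([proj(T(p,*k),c)-o for k,o in zip(cor,obs)])
S=least_squares(f,[.58,-.05,0],loss="soft_l1");print("easel",S.x,np.degrees(S.x[2]),f(S.x).round(1))
p=S.x;n=np.array([-np.sin(al)*np.cos(p[2]),-np.sin(al)*np.sin(p[2]),np.cos(al)])
for k,uv in(("red",red),("blue",blu)):
    o,d=ray("wrist",*uv,c);print(k,o+d*(n@(T(p,0,0)-o))/(n@d))
print("n",n)
pickle.dump((p,n),open("easel.pkl","wb"))
for uv in[(32,181)]:print("probe top",atz("wrist",*uv,.126,c))
print("collar",atz("wrist",62,171,.06,c))
for uv in[(46,133),(100,125),(125,180),(71,193)]:print("plate",atz("wrist",*uv,.008,c).round(4))
E
```

```text
[[370, 4], [355, 106], [241, 113], [232, 13]]
[262.84459459  66.77702703] [341.85826772  61.43307087]
[[232.0, 13.0], [370.0, 4.0], [355.0, 106.0], [241.0, 113.0]]
easel [ 0.58213235 -0.0569533   0.05300014] 3.0366845770806066 [-1.6 -0.4  2.2 -0.7  1.1  1.1 -1.5  1. ]
red [ 0.57945323 -0.01155219  0.04691045]
blue [ 0.58516408 -0.11014102  0.04706954]
n [-0.31412485 -0.01666427  0.94923542]
probe top [0.45421531 0.25034803 0.126     ]
collar [0.44918605 0.25956842 0.06      ]
plate [0.494  0.3071 0.008 ]
plate [0.5052 0.2254 0.008 ]
plate [0.4214 0.2006 0.008 ]
plate [0.4005 0.2886 0.008 ]
```

Red spot at (0.5795,-0.0115,0.047), which lies on the fitted plane, and the easel yaw is about 3.2°. I take a close look at the dock from directly behind it.

Call:
{"method": "play_rows", "body": {"rows": [[[0, -0.2, -0.5, 0, -0.041], [0, -0.2, -0.5, 0, -0.041], [0, -0.2, -0.5, 0, -0.041], [0, -0.2, -0.5, 0, -0.041], [0, -0.2, -0.5, 0, -0.041], [0, -0.2, -0.5, 0, -0.041], [0, -0.2, -0.5, 0, -0.041], [0, -0.2, -0.5, 0, -0.041]]]}}

```text
time_s: 8.25
tcp_pos: [0.3623, 0.2548, 0.2802]
eef_rot: [-179.9, -0.1, 2.9]
contact_force: [0.5, 0.5, 0.6]
gripper_width: 0.0879
gripper_force: 0.0
```

```bash
python3 - <<'E'
from h import *
import pickle
c=r.camera_info("wrist");s=r.get_state();print(s["tcp_pos"],s["eef_rot"],s["joints"].round(1))
im=r.capture("wrist")[:,:,::-1];cv2.imwrite("pics/w4.png",im);pickle.dump(c,open("w4.pkl","wb"))
for p in((.453,.252,.126),(.453,.252,.063)):print(proj(p,c))
u,v=proj((.453,.252,.08),c).astype(int);print(u,v)
a=im[max(0,v-75):v+75,u-100:u+100];cv2.imwrite("pics/w4c.png",cv2.resize(a,None,fx=4,fy=4,interpolation=cv2.INTER_CUBIC));print(max(0,v-75),u-100)
E
```

```text
[0.36230421 0.25479532 0.28016095] [-1.79904002e+02 -6.36874422e-02  2.92155469e+00] [ 60.8  -4.1 -21.8   0.  -72.2  32.1]
[261.07246933  88.6003967 ]
[260.09291782  89.90524665]
260 89
14 160
```

View pics/w4c.png

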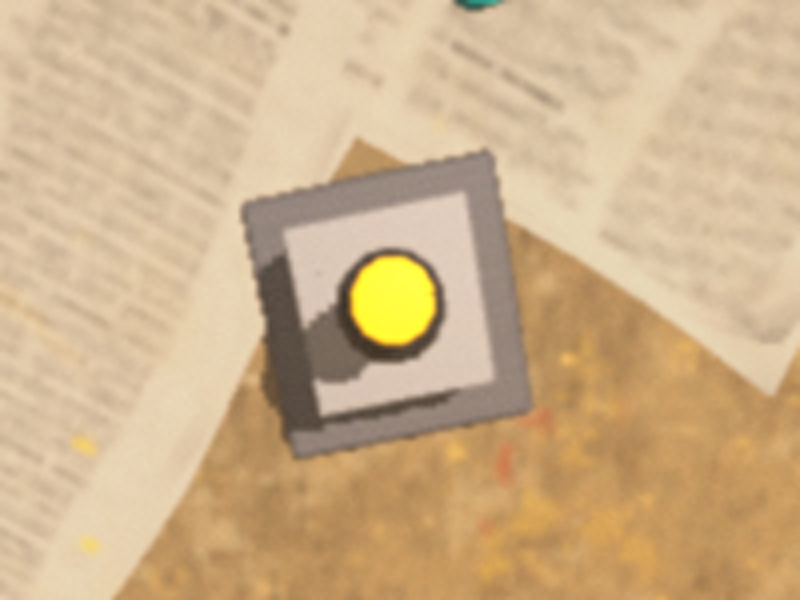

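Seen from straight above, the probe is at about (258,88) in the picture, which gives (0.4535,0.255). That agrees with the dock plate centre. I descend with the fingers closing along the panel's level direction.

Call:
{"method": "play_rows", "body": {"rows": [[[0, 0.08, 0.004, 0.0, 0], [0, 0.182, 0.009, 0.06, 0], [0, 0.182, 0.009, 0.12, 0], [0, 0.182, 0.009, 0.18, 0], [0, 0.182, 0.009, 0.24, 0], [0, 0.182, 0.009, 0.26, 0], [0, 0.182, 0.009, 0.26, 0], [0, 0.182, 0.009, 0.26, 0]]]}}

```text
time_s: 8.97
tcp_pos: [0.455, 0.251, 0.1508]
eef_rot: [180.0, -0.1, 2.8]
contact_force: [-0.0, -0.4, 0.9]
gripper_width: 0.0876
gripper_force: 0.0
```

Call:
{"method": "play_rows", "body": {"rows": [[[0, 0, 0, 0.04, 0], [0, 0, 0, 0.08, 0], [0, 0, 0, 0.11, 0], [0, 0, 0, 0.139, 0], [0, 0, 0, 0.139, 0], [0, 0, 0, 0.139, 0], [0, 0, 0, 0.139, 0], [0, 0, 0, 0.139, 0]]]}}

```text
time_s: 9.63
tcp_pos: [0.4552, 0.2521, 0.0822]
eef_rot: [-179.9, -0.1, 2.9]
contact_force: [-0.1, -0.4, 0.2]
gripper_width: 0.0879
gripper_force: 0.0
```

Call:
{"method": "play_rows", "body": {"rows": [[[0.5, 0, 0, 0, 0], [0.6, 0, 0, 0, 0], [0.7, 0, 0, 0, 0], [0.8, 0, 0, 0, 0], [0.9, 0, 0, 0, 0], [0.9, 0, 0, 0, 0], [0.9, 0, 0, 0, 0], [0.9, 0, 0, 0, 0]]], "squeeze": 10}}

```text
time_s: 10.3
tcp_pos: [0.4543, 0.2511, 0.0802]
eef_rot: [180.0, 0.0, 2.9]
contact_force: [0.1, -0.0, -0.0]
gripper_width: 0.04
gripper_force: 0.0
```

Call:
{"method": "play_rows", "body": {"rows": [[[0.6, 0, -0.006, 0, 0], [0.7, 0, -0.006, 0, 0], [0.9, 0, -0.006, 0, 0], [0.9, 0, -0.006, 0, 0], [0.9, 0, -0.006, 0, 0], [0.9, 0, -0.006, 0, 0], [0.9, 0, -0.006, 0, 0], [0.9, 0, -0.006, 0, 0]]]}}

```text
time_s: 10.97
tcp_pos: [0.4542, 0.2543, 0.0803]
eef_rot: [-180.0, -0.0, 2.9]
contact_force: [0.4, 2.4, -1.5]
gripper_width: 0.0217
gripper_force: 10.0
```

Gripped at 22 mm. I lift 25 mm, leaving the sleeve end about 10 mm in the hole, so I can lean the probe against the rim.

Call:
{"method": "play_rows", "body": {"rows": [[[0.9, 0, 0, -0.01, 0], [0.9, 0, 0, -0.02, 0], [0.9, 0, 0, -0.03, 0], [0.9, 0, 0, -0.04, 0], [0.9, 0, 0, -0.05, 0], [0.9, 0, 0, -0.05, 0], [0.9, 0, 0, -0.05, 0], [0.9, 0, 0, -0.05, 0]]]}}

```text
time_s: 11.63
tcp_pos: [0.4543, 0.2542, 0.1055]
eef_rot: [-180.0, -0.0, 2.9]
contact_force: [-0.6, 1.8, 0.3]
gripper_width: 0.0217
gripper_force: 10.0
```

Call:
{"method": "play_rows", "body": {"rows": [[[0.9, -0.006, 0, 0, 0], [0.9, -0.012, 0, 0, 0], [0.9, -0.018, 0, 0, 0], [0.9, -0.024, 0, 0, 0], [0.9, -0.028, 0, 0, 0], [0.9, -0.032, 0, 0, 0], [0.9, -0.036, 0, 0, 0], [0.9, -0.036, 0, 0, 0]]]}}

```text
time_s: 12.3
tcp_pos: [0.4358, 0.2534, 0.1053]
eef_rot: [-180.0, 0.0, 2.9]
contact_force: [1.0, 3.6, -1.1]
gripper_width: 0.0218
gripper_force: 10.0
```

Call:
{"method": "play_rows", "body": {"rows": [[[0.9, -0.004, 0, 0, 0], [0.9, -0.008, 0, 0, 0], [0.9, -0.01, 0, 0, 0], [0.9, -0.01, 0, 0, 0], [0.9, -0.01, 0, 0, 0], [0.9, -0.01, 0, 0, 0], [0.9, -0.01, 0, 0, 0], [0.9, -0.01, 0, 0, 0]]]}}

```text
time_s: 12.97
tcp_pos: [0.4311, 0.2529, 0.1053]
eef_rot: [180.0, 0.0, 2.9]
contact_force: [0.9, 4.3, -1.8]
gripper_width: 0.022
gripper_force: 10.0
```

Call:
{"method": "play_rows", "body": {"rows": [[[0.9, 0, 0, -0.04, 0], [0.9, 0, 0, -0.08, 0], [0.9, 0, 0, -0.12, 0], [0.9, 0, 0, -0.16, 0], [0.9, 0, 0, -0.2, 0], [0.9, 0, 0, -0.2, 0], [0.9, 0, 0, -0.2, 0], [0.9, 0, 0, -0.2, 0]]], "squeeze": 30}}

```text
time_s: 13.63
tcp_pos: [0.4303, 0.2519, 0.2043]
eef_rot: [179.9, 0.1, 2.8]
contact_force: [0.1, 0.4, -1.3]
gripper_width: 0.0215
gripper_force: 30.0
```

```bash
python3 - <<'E'
from h import *
import pickle
c=r.camera_info("wrist");s=r.get_state();print(s["tcp_pos"],s["eef_rot"])
im=r.capture("wrist")[:,:,::-1];cv2.imwrite("pics/w5.png",im);pickle.dump((c,s["tcp_pos"],s["eef_rot"]),open("w5.pkl","wb"))
G=np.array(s["tcp_pos"])+[0,0,.019]
y=np.radians(s["eef_rot"][2])
for th in (0,10,14,18,22):
    t=np.radians(th);a=np.array([-np.sin(t)*np.cos(y),-np.sin(t)*np.sin(y),np.cos(t)])
    print(th,[proj(G+a*(z-.04),c).round(1).tolist() for z in(-.05,-.035,0)])
a=im[95:275,155:355];cv2.imwrite("pics/w5c.png",cv2.resize(a,None,fx=3.3,fy=3.3,interpolation=cv2.INTER_CUBIC))
E
```

```text
[0.43030267 0.25185145 0.20433698] [1.79905865e+02 1.09464156e-01 2.84161007e+00]
0 [[253.1, 199.2], [253.0, 205.6], [252.8, 224.4]]
10 [[253.1, 181.9], [253.0, 190.5], [252.8, 215.3]]
14 [[253.1, 175.1], [253.0, 184.6], [252.8, 211.8]]
18 [[253.0, 168.4], [253.0, 178.8], [252.8, 208.5]]
22 [[253.0, 161.7], [253.0, 173.2], [252.8, 205.3]]
```

View pics/w5c.png

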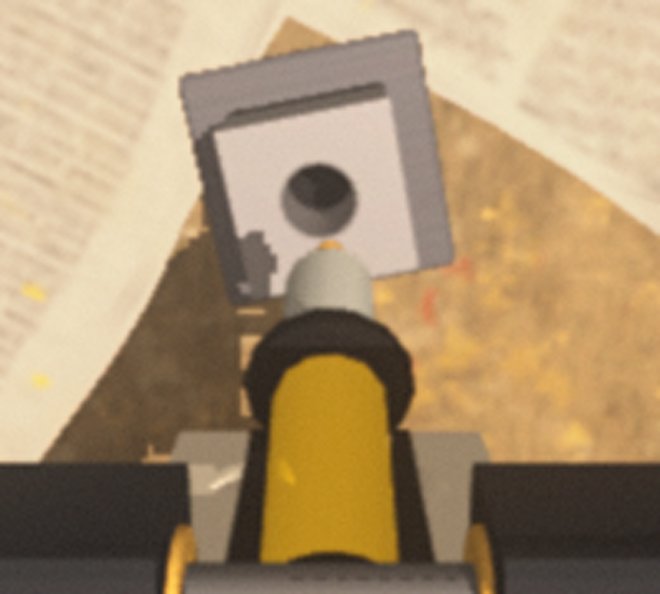

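The probe hangs leaning in the grip, tip edge at about (255,168), and the hole is empty. I fit the lean from the tip, sleeve and collar outlines.

```bash
python3 - <<'E'
from h import *
import pickle
from scipy.optimize import least_squares
c,tcp,rot=pickle.load(open("w5.pkl","rb"));y=np.radians(rot[2]);G0=np.array(tcp)+[0,0,.019]
im=cv2.imread("pics/w5.png");print(im[158:196,255].tolist())
ex=np.array([np.cos(y),np.sin(y),0]);ey=np.array([-np.sin(y),np.cos(y),0]);ez=np.array([0,0,1.])
ph=np.linspace(0,2*np.pi,90)
def top(th,gz,gx,z,rad):
    t=np.radians(th);a=-np.sin(t)*ex+np.cos(t)*ez;b=np.cos(t)*ex+np.sin(t)*ez
    return min(proj(G0+gx*ex+a*(z-gz)+rad*(np.cos(q)*b+np.sin(q)*ey),c)[1] for q in ph)
for gz in(.038,.040,.042):
  for th in(15,17,18.3,20):
    tip=min(top(th,gz,0,-.046-.004*np.sin(k),.004*np.cos(k)) for k in np.linspace(0,1.57,8))
    print(gz,th,round(tip,1),[round(top(th,gz,0,z,R),1) for z,R in((-.035,.01),(0,.017),(.006,.017),(.006,.011))])
E
```

```text
[[72, 79, 89], [76, 83, 96], [79, 87, 100], [79, 88, 99], [81, 89, 102], [85, 93, 106], [82, 90, 101], [99, 106, 120], [133, 146, 163], [148, 175, 207], [101, 172, 228], [90, 169, 226], [130, 172, 203], [150, 176, 190], [154, 178, 190], [155, 177, 190], [152, 177, 190], [156, 179, 192], [153, 176, 190], [154, 177, 193], [156, 180, 195], [154, 178, 192], [155, 180, 194], [154, 177, 192], [156, 180, 193], [155, 179, 193], [158, 180, 195], [157, 183, 197], [158, 182, 196], [142, 168, 181], [96, 111, 125], [47, 55, 65], [41, 48, 56], [40, 50, 58], [45, 53, 61], [49, 56, 67], [49, 56, 66], [45, 53, 63]]
0.038 15 172.1 [np.float64(173.1), np.float64(191.3), np.float64(196.7), np.float64(204.7)]
0.038 17 168.9 [np.float64(170.4), np.float64(190.0), np.float64(195.8), np.float64(203.6)]
0.038 18.3 166.8 [np.float64(168.6), np.float64(189.3), np.float64(195.2), np.float64(202.9)]
0.038 20 164.1 [np.float64(166.3), np.float64(188.3), np.float64(194.5), np.float64(202.1)]
0.04 15 170.9 [np.float64(171.8), np.float64(189.5), np.float64(194.9), np.float64(202.8)]
0.04 17 167.6 [np.float64(169.0), np.float64(188.2), np.float64(193.8), np.float64(201.6)]
0.04 18.3 165.5 [np.float64(167.2), np.float64(187.4), np.float64(193.2), np.float64(200.9)]
0.04 20 162.7 [np.float64(164.8), np.float64(186.3), np.float64(192.4), np.float64(200.0)]
0.042 15 169.7 [np.float64(170.5), np.float64(187.8), np.float64(193.0), np.float64(200.9)]
0.042 17 166.3 [np.float64(167.6), np.float64(186.4), np.float64(191.9), np.float64(199.7)]
0.042 18.3 164.2 [np.float64(165.7), np.float64(185.5), np.float64(191.2), np.float64(198.9)]
0.042 20 161.3 [np.float64(163.3), np.float64(184.4), np.float64(190.3), np.float64(197.9)]
```

The outlines and the rim geometry both give about 17.5° of lean (18.3° wanted), with no sideways tilt. I move over the red sticker.

Call:
{"method": "play_rows", "body": {"rows": [[[0.9, 0.015, 0.04, -0.02, 0], [0.9, 0.045, 0.12, -0.02, 0], [0.9, 0.08, 0.2, -0.02, 0], [0.9, 0.11, 0.28, -0.02, 0], [0.9, 0.14, 0.36, -0.02, 0], [0.9, 0.17, 0.44, -0.02, 0], [0.9, 0.195, 0.51, 0, 0], [0.9, 0.209, 0.541, 0, 0]]]}}

```text
time_s: 14.35
tcp_pos: [0.5483, -0.0159, 0.2025]
eef_rot: [179.9, 0.3, 2.7]
contact_force: [-0.3, 0.4, -0.8]
gripper_width: 0.0214
gripper_force: 30.0
```

Call:
{"method": "play_rows", "body": {"rows": [[[0.9, 0, 0, 0.03, 0], [0.9, 0, 0, 0.06, 0], [0.9, 0, 0, 0.09, 0], [0.9, 0, 0, 0.11, 0], [0.9, 0, 0, 0.12, 0], [0.9, 0, 0, 0.12, 0], [0.9, 0, 0, 0.12, 0], [0.9, 0, 0, 0.12, 0]]]}}

```text
time_s: 15.02
tcp_pos: [0.5496, -0.0117, 0.146]
eef_rot: [180.0, -0.1, 2.9]
contact_force: [0.4, 0.8, -0.9]
gripper_width: 0.0216
gripper_force: 30.0
```

```bash
python3 - <<'E'
from h import *
import pickle
c=r.camera_info("wrist");s=r.get_state();print(s["tcp_pos"],s["eef_rot"])
im=r.capture("wrist")[:,:,::-1];cv2.imwrite("pics/w6.png",im);pickle.dump((c,s["tcp_pos"],s["eef_rot"]),open("w6.pkl","wb"))
y=np.radians(s["eef_rot"][2]);G=np.array(s["tcp_pos"])+[0,0,.019]
t=np.radians(17.6);a=np.array([-np.sin(t)*np.cos(y),-np.sin(t)*np.sin(y),np.cos(t)])
print("tip",G-a*.0893,proj(G-a*.0893,c),"redproj",proj((.5795,-.0115,.047),c))
a=im[95:255,165:345];cv2.imwrite("pics/w6c.png",cv2.resize(a,None,fx=3.6,fy=3.6,interpolation=cv2.INTER_CUBIC))
E
```

```text
[ 0.54960743 -0.01170145  0.14601873] [ 1.79998509e+02 -6.00614727e-02  2.90667087e+00]
tip [ 0.57657432 -0.01033222  0.07989881] [253.21280577 169.66339716] redproj [254.84721658 157.78722707]
```

View pics/w6c.png

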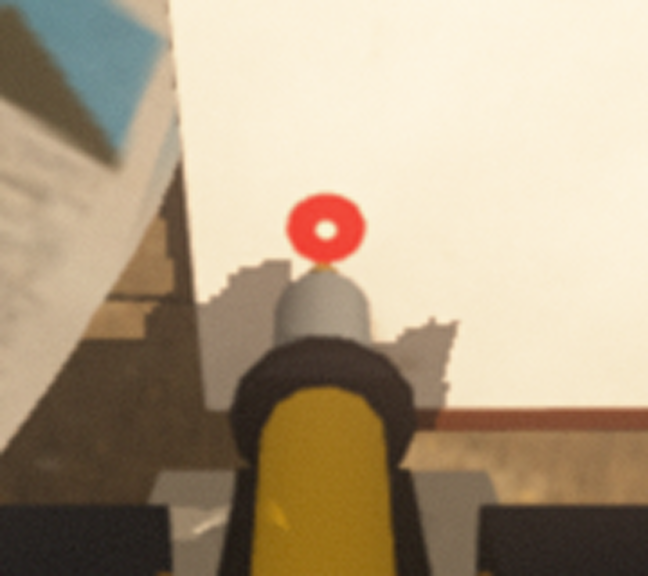

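The red ring is centred at (255.6,158.6) and the probe tip at (255.3,168), so they are laterally aligned to within about 0.5 mm. I lower to about 10 mm off along the normal, then take a force baseline.

Call:
{"method": "play_rows", "body": {"rows": [[[0.9, 0, 0, 0.01, 0], [0.9, 0, 0, 0.02, 0], [0.9, 0, 0, 0.03, 0], [0.9, 0, 0, 0.04, 0], [0.9, 0, 0, 0.047, 0], [0.9, 0, 0, 0.047, 0], [0.9, 0, 0, 0.047, 0], [0.9, 0, 0, 0.047, 0]]]}}

```text
time_s: 15.73
tcp_pos: [0.5493, -0.0119, 0.1219]
eef_rot: [180.0, -0.0, 2.9]
contact_force: [0.4, -0.1, -1.2]
gripper_width: 0.0214
gripper_force: 30.0
```

```bash
cat > f.py <<'E'
from h import *
import sys
F=[];X=[]
for i in range(12):
    im=r.capture("wrist");s=r.get_state();F.append(s["contact_force"]);X.append(s["tcp_pos"])
c=r.camera_info("wrist");cv2.imwrite(f"pics/{sys.argv[1]}.png",im[:,:,::-1])
F=np.mean(F,0);X=np.mean(X,0);n=np.array([-.314,-.017,.949])
y=np.radians(s["eef_rot"][2]);t=np.radians(17.6);a=np.array([-np.sin(t)*np.cos(y),-np.sin(t)*np.sin(y),np.cos(t)])
tip=X+[0,0,.019]-a*.0893;d=tip-[.5795,-.0115,.047]
print("t",s["time_s"],"F",F.round(2),"Fn",(F@n).round(2),"tcp",X.round(4),"n-dist",(d@n).round(4),"upslope",(d@[.948,.05,.315]).round(4),"rot",s["eef_rot"])
iml=im.astype(int);m=(iml[...,0]>150)&(iml[...,1]<110)&(iml[...,2]<110);m[:100]=0;m[200:]=0;m[:,:200]=0;m[:,310:]=0
v,u=np.nonzero(m);print("red px",u.mean().round(1),u.min(),u.max(),v.min(),v.max(),len(u))
print("tip px",proj(tip,c).round(1),"red proj",proj((.5795,-.0115,.047),c).round(1))
for row in range(v.min()-1,190,2):print(row,iml[row,255].tolist(),end=" ")
E
python3 f.py w7
```

```text
t 16.3333 F [-0.02 -0.1  -0.82] Fn -0.77 tcp [ 0.5492 -0.0119  0.1219] n-dist 0.0094 upslope -0.0003 rot [1.79999852e+02 1.07539201e-03 2.87461435e+00]
red px 255.1 244 266 154 171 265
tip px [253.2 169.6] red proj [254.6 163.1]
153 [241, 143, 116] 155 [240, 71, 56] 157 [240, 72, 58] 159 [240, 69, 56] 161 [241, 160, 127] 163 [247, 238, 207] 165 [247, 238, 204] 167 [238, 131, 99] 169 [195, 141, 80] 171 [166, 146, 122] 173 [165, 149, 126] 175 [164, 145, 124] 177 [165, 148, 125] 179 [167, 148, 128] 181 [165, 149, 127] 183 [166, 148, 128] 185 [169, 150, 129] 187 [161, 145, 123] 189 [85, 69, 58]
```

Call:
{"method": "play_rows", "body": {"rows": [[[0.9, 0.001, 0, 0.003, 0], [0.9, 0.002, 0, 0.006, 0], [0.9, 0.003, 0, 0.009, 0], [0.9, 0.004, 0, 0.012, 0], [0.9, 0.005, 0, 0.015, 0], [0.9, 0.006, 0, 0.018, 0], [0.9, 0.0066, 0, 0.02, 0], [0.9, 0.0066, 0, 0.02, 0]]]}}

```text
time_s: 17.0
tcp_pos: [0.5524, -0.0118, 0.1116]
eef_rot: [180.0, 0.0, 2.9]
contact_force: [-0.0, -0.2, 0.8]
gripper_width: 0.0215
gripper_force: 30.0
```

```bash
python3 f.py w8
```

```text
t 17.6 F [-1.    0.12  0.82] Fn 1.09 tcp [ 0.5524 -0.0118  0.1119] n-dist -0.0012 upslope -0.0005 rot [ 1.79999512e+02 -5.17815565e-04  2.87659171e+00]
red px 255.5 243 266 160 174 199
tip px [253.2 169.7] red proj [254.5 169.9]
159 [243, 195, 162] 161 [239, 70, 56] 163 [240, 70, 56] 165 [240, 70, 54] 167 [240, 91, 72] 169 [205, 152, 106] 171 [168, 150, 125] 173 [170, 152, 129] 175 [164, 146, 124] 177 [165, 149, 128] 179 [169, 150, 128] 181 [167, 150, 126] 183 [169, 150, 129] 185 [167, 150, 129] 187 [155, 139, 117] 189 [74, 60, 48]
```

The force has risen by 1.9 N, so the tip is about 1.5 mm in, which matches the geometry. It needs about 3.5 mm more.

Call:
{"method": "play_rows", "body": {"rows": [[[0.9, 0.0004, 0, 0.001, 0], [0.9, 0.0008, 0, 0.002, 0], [0.9, 0.0011, 0, 0.003, 0], [0.9, 0.0014, 0, 0.004, 0], [0.9, 0.0018, 0, 0.005, 0], [0.9, 0.0022, 0, 0.006, 0], [0.9, 0.0023, 0, 0.0067, 0], [0.9, 0.0023, 0, 0.0067, 0]]]}}

```text
time_s: 18.27
tcp_pos: [0.5535, -0.0117, 0.1084]
eef_rot: [180.0, 0.0, 2.9]
contact_force: [-2.2, -0.0, 3.1]
gripper_width: 0.0214
gripper_force: 30.0
```

```bash
python3 f.py w9
```

```text
t 18.8667 F [-2.15 -0.22  2.59] Fn 3.13 tcp [ 0.5535 -0.0117  0.1085] n-dist -0.0048 upslope -0.0005 rot [-1.79998482e+02 -3.30280817e-04  2.87567767e+00]
red px 255.3 242 266 163 175 169
tip px [253.2 169.7] red proj [254.5 172.4]
162 [241, 145, 118] 164 [239, 68, 55] 166 [240, 73, 58] 168 [241, 73, 58] 170 [177, 105, 87] 172 [168, 151, 128] 174 [167, 149, 128] 176 [165, 148, 127] 178 [169, 152, 131] 180 [169, 152, 132] 182 [167, 150, 128] 184 [168, 150, 129] 186 [158, 142, 122] 188 [102, 88, 74]
```

Force rise is 3.9 N and depth by geometry is about 5 mm, so the tip is about half way in. The tip is on the red sticker and the lean is unchanged. Handing in.

```bash
python3 -c "
from plant import r
print(r.close_job())"
```

```text
the job is handed in; nothing more can be done
None
```

I squeezed the trigger to its stop and it sprang back. The probe is now held on the red sticker with its tip about half way in (5 to 6 mm by force and geometry) and within about 1° of square to the panel by my estimate. The job is handed in, but no verdict came back.

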